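# Set the tube roller to fast and start it

## Task

Get the blood-tube roller mixer going at its fast speed: push its red speed lever out of the off position, past the first notch (yellow marks, slow) and on to the second stop (green marks, fast), then press the green start button and let it come back up. Only push and press with the fingers: pick nothing up, do not press start before the lever is at fast, leave the capped sample jar, tube rack and pink bowl where they stand, and finish clear of everything.

Things in the scene. Friction and masses are not known exactly. Their poses are not given: they have to be found in the camera images.
- mixer: Cream tube roller mixer fixed to the desk, 280 (x) x 400 (y) mm; origin under its centre, z up, -x side towards the robot. Along its -x side a flat grey deck, top 70 mm above the desk, x -134 to -22, y -195 to 195 mm, carries from -y to +y: lever, start button, loose jar. Beyond it (x > -18) lie rollers and tubes, up to 105 mm above the desk, between end cheeks 110 mm high.
- lever_top (a point): Centre of the top of the red lever: an upright paddle 12 mm thick (y), 44 wide (x), its top 30 mm and lower edge 6 mm above the deck. It slides in a straight slot; axes are the mixer's, +y points from off to fast. Moves with the lever. At off, 70 mm of free deck lie behind it (-y). A white line on it meets the deck marks.
- lever (a joint): Lever travel along +y in m: 0 off (white marks), 0.0335 first notch (slow, yellow), 0.060 second stop (fast, green, hard end stop). Sprung: about 9 N to leave off, and again to leave the notch. Past a hump (20 and 47 mm) it snaps on to the next position; let go before it, it falls back. Stays in off, slow or fast. Starts within 4 mm of off.
- start_top (a point): Centre of the top of the green start button, a round spring button of 30 mm diameter in a white housing on the deck, pressed straight down; axes as the mixer's.
- start (a joint): How far the start button is pressed, in m: 0 up, 0.006 fully down, which takes 5 N; it counts as pressed beyond 0.004. It springs back up.
- cup: Bystander: loose capped sample jar, 40 mm diameter, 50 mm tall, yellow cap, standing on the deck near its +y end; origin at the centre of its underside.
- rack: Bystander: loose black rack of lilac-capped blood tubes, 113 x 71 mm, 112 mm tall, standing on the desk beside one end of the mixer; origin at the centre of its underside.
- pot: Bystander: loose pink bowl, 100 mm diameter, 60 mm tall, on the desk beside the other end of the mixer; origin at the centre of its underside.

How it is judged:
By the outcome, as a careful person would: the job done as asked, in the order asked, and still so for the second after the job is handed in, with the robot touching nothing.
It also fails if it takes over 42 s, if anything falls off the work surface, if the arm or the gripper's body presses on something with over 40 N, if the wrist force passes 120 N, or if a joint passes its speed limit or range.

## Robot

A 6-joint arm with a two-finger parallel gripper is mounted at the origin on the work surface. World frame = base frame: x ahead of the robot, y to its left, z up, the work surface at z = 0. Lengths are in m, angles in degrees, forces in N, time in s.
With the tool pointing down it reaches from about 0.4 to 0.825 m from the base axis. Payload 7 kg.
Tool frame: the origin (TCP) lies midway between the tips of the shut fingers; the grasp point (between the pads) lies 19 mm behind it; z points along the fingers, y is the line along which they close (so a half turn about z gives the same grasp; the last joint's range is limited). The gripper opens to 88 mm and grips with 3 to 60 N. Pads are 19 mm wide; open, the fingers measure 130 mm over their backs; the gripper's body (78 mm by 193 mm) begins 47 mm behind the grasp point.
Start: joints at [84.918, 20.546, 0.682, 0, -70.136, -16.507], TCP at [0.248, 0.628, 0.227] pointing down, gripper open.
Joint ranges: [-176.03, 176.03], [-82.01, 121.73], [-58.28, 71.71], [-173.87, 95.51], [-174.79, -0.11], [-173.66, 173.66]. Speed limits (degrees/s): [136.94, 136.94, 172.46, 180, 180, 180].

## Interface

Orientations are given as a 3x3 rotation matrix whose columns are the frame's x, y, z axes.
In Python, from rig import robot gives the robot as it stands. Calls block until the motion is done:
- robot.goto(position, orientation): joint-space move of the TCP to a pose.
- robot.servo_line(position, ori=None, speed=0.15): straight line of the TCP; ori=None keeps the orientation; speed is the mean speed in m/s.
- robot.movej(angles): joint-space move.
- robot.move_gripper(opening): opening from 0.0 (shut) to 1.0 (fully open); the grip force is fixed at half the most; returns when the fingers have stopped.
- robot.dwell(seconds).
- robot.ik(position, orientation): joint angles nearest the present ones, or None.
- robot.grab_frame(name): name is "scene" or "top" or "wrist"; returns (picture, depth): 400x640x3 uint8, red, green, blue; 400x640 float32, m along the optical axis (not along the pixel's ray), 0 where there is no reading.
- robot.camera_info(name): a dict with "vfov" (degrees; the focal length in pixels is half the picture's height over the tangent of half this angle, whatever the lens; pixels are square), "cx", "cy" (the principal point, pixels), "k1" (the pictures are not rectified: a ray, as slopes to the right and down, at radius r is drawn at 1 + k1 r^2 times it, then the intrinsics apply), "view" (4x4, takes a point from world to camera coordinates); the wrist camera has in their place "T_tool_cam" (4x4, takes a point from camera to tool coordinates, whose origin is the TCP and whose axes are the flange's). Camera axes: x right, y down, z forward; pixel columns grow to the right and rows downward; lengths in m; the calibration is good to about 2 mm. A picture is of the moment at which its call begins: read the wrist's pose just before it. camera_info takes no time and is no camera call.
A pose or a line that the arm cannot do raises robot.Unreachable and nothing moves.
- robot.job_done(): hands the job in; it is judged then, once.
Readings, each from a call of its own:
- robot.read_t(): time.
- robot.read_qpos(): joint angles.
- robot.read_qvel(): joint speeds.
- robot.read_effort(): joint torques, N m.
- robot.read_position(): TCP position.
- robot.read_tcp_rot(): TCP orientation.
- robot.read_force(): force on the tool from outside, world axes, zero at the start.
- robot.read_ft_torque(): the same for the moment, N m.
- robot.read_grip_width(): opening from 0.0 (shut) to 1.0 (fully open).
- robot.read_finger_force(): force on a finger pad.
Only numpy, scipy, OpenCV 4.12 (cv2) and the standard library are available. Lean on these libraries where they do the work, as an engineer would, in place of code of your own. Each camera call takes 0.05 s, during which the arm holds its last target. There are 200 camera calls.

## Working session

There is one attempt and no reset: what is moved stays moved. The work goes in short steps, each a Python script; the robot and the scene stay as the last script left them, time stands still between calls to the robot, and variables do not carry over. Pictures are saved under pics/ and viewed, at most 10 in all, crops included, and the job is handed in when it is done.

```bash
mkdir -p pics; ls; cat > h.py <<'E'
import numpy as np, cv2
from rig import robot
def snap(n):
    if n=="wrist":
        T=np.eye(4); T[:3,:3]=robot.read_tcp_rot(); T[:3,3]=robot.read_position()
    im,d=robot.grab_frame(n); c=robot.camera_info(n)
    M=T@np.array(c["T_tool_cam"]) if n=="wrist" else np.linalg.inv(np.array(c["view"]))
    return im,d,c,M
def ray(c,M,u,v):
    f=200/np.tan(np.radians(c["vfov"]/2))
    p=cv2.undistortPoints(np.array([[[u,v]]],float),np.array([[f,0,c["cx"]],[0,f,c["cy"]],[0,0,1]]),np.array([c["k1"],0,0,0.]))[0,0]
    return M[:3,3],M[:3,:3]@np.array([p[0],p[1],1])
def pt(s,u,v):
    o,r=ray(s[2],s[3],u,v); d=s[1][int(v)-1:int(v)+2,int(u)-1:int(u)+2]; d=np.median(d[d>0]) if (d>0).any() else np.nan
    return o+r*d
def plane(s,u,v,z):
    o,r=ray(s[2],s[3],u,v); return o+r*(z-o[2])/r[2]
def save(s,n): cv2.imwrite(n,s[0][:,:,::-1])
E
python3 - <<'E'
from h import *
import pickle
a=snap("top");b=snap("scene")
save(a,"pics/top.png");save(b,"pics/scene.png")
pickle.dump((a,b),open("s.pkl","wb"))
print(a[3].round(3),b[3].round(3),a[2]["k1"],robot.read_tcp_rot())
E
```

```text
pics
[[ 1.000e-03 -9.900e-01  1.410e-01  3.920e-01]
 [-1.000e+00 -1.000e-03  0.000e+00  3.100e-02]
 [ 0.000e+00 -1.410e-01 -9.900e-01  1.173e+00]
 [ 0.000e+00  0.000e+00  0.000e+00  1.000e+00]] [[ 0.701  0.415 -0.58   1.032]
 [ 0.713 -0.417  0.564 -0.456]
 [-0.008 -0.809 -0.588  0.586]
 [ 0.     0.     0.     1.   ]] -0.10595875018588047 [[ 9.29829083e-01 -3.67991463e-01 -3.98329970e-04]
 [-3.67991647e-01 -9.29828006e-01 -1.42357402e-03]
 [ 1.53484723e-04  1.47026263e-03 -9.99998907e-01]]
```

View pics/top.png

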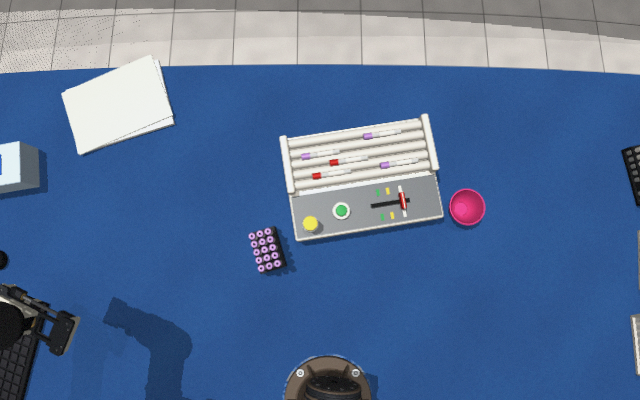

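View pics/scene.png

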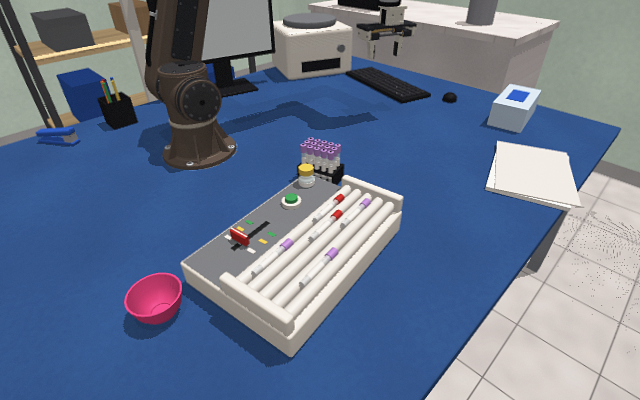

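Top view: lever about (403,201), button (341,211), jar (310,224), bowl (467,207), rack (265,250). In the scene view the lever is about (239,236) and the button (291,200). I'll enlarge both to get finer positions.

```bash
python3 - <<'E'
from h import *
import pickle
a,b=pickle.load(open("s.pkl","rb"))
A=cv2.resize(a[0][170:250,285:445],None,fx=5,fy=5,interpolation=cv2.INTER_CUBIC)[:300]
A=cv2.resize(a[0][175:245,285:445],None,fx=5,fy=5,interpolation=cv2.INTER_CUBIC)
B=cv2.resize(b[0][180:260,200:320],None,fx=5,fy=5,interpolation=cv2.INTER_CUBIC)[:240*2]
cv2.imwrite("pics/ca.png",A[:,:,::-1]);cv2.imwrite("pics/cb.png",B[:,:,::-1])
for n,s,P in (("top",a,[(403,201),(341,211),(310,224),(292,193),(297,239),(442,216),(467,207),(265,250)]),("scene",b,[(239,236),(291,200)])):
    for p in P: print(n,p,pt(s,*p).round(4))
E
```

```text
top (403, 201) [ 0.5243 -0.1934  0.1008]
top (341, 211) [ 0.4993 -0.0337  0.0921]
top (310, 224) [0.4637 0.0457 0.1202]
top (292, 193) [0.5448 0.0925 0.1005]
top (297, 239) [0.428  0.0803 0.0673]
top (442, 216) [ 0.4882 -0.3037  0.0692]
top (467, 207) [ 0.5188 -0.3954  0.0076]
top (265, 250) [0.3988 0.1583 0.1125]
scene (239, 236) [ 0.5382 -0.1977  0.0985]
scene (291, 200) [ 0.5142 -0.0418  0.0917]
```

View pics/ca.png

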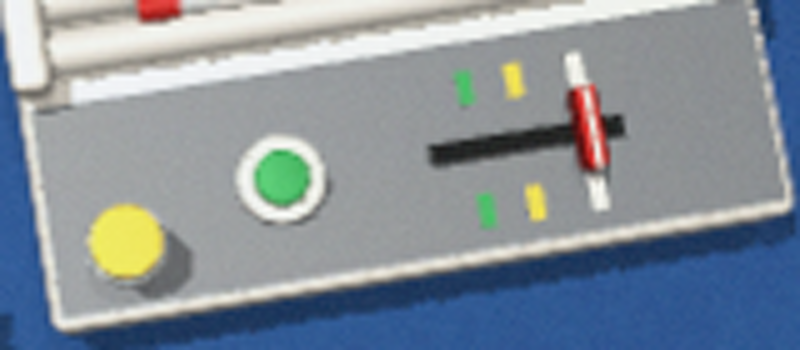

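View pics/cb.png

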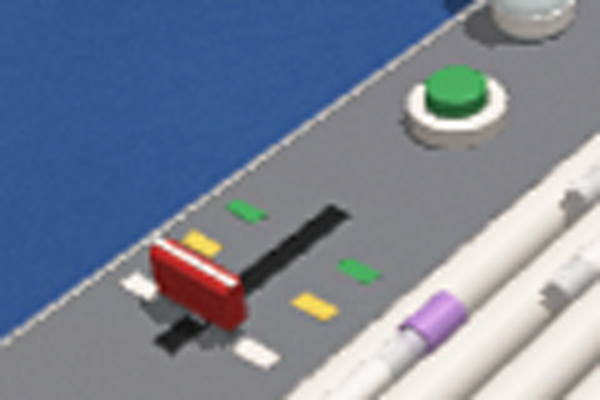

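```bash
cat >> h.py <<'E'
def tri(L):
    A=np.zeros((3,3));B=np.zeros(3);P=[]
    for s,u,v in L:
        o,r=ray(s[2],s[3],u,v); r=r/np.linalg.norm(r);Q=np.eye(3)-np.outer(r,r);A+=Q;B+=Q@o;P.append((Q,o))
    x=np.linalg.solve(A,B); return x,[np.linalg.norm(Q@(x-o))*1e3 for Q,o in P]
E
python3 - <<'E'
from h import *
import pickle
a,b=pickle.load(open("s.pkl","rb"))
lv=tri([(a,403.4,200.4),(b,239.4,232.8)]);bt=tri([(a,341.6,210.6),(b,291.6,197.6)])
print(lv,bt)
p,q=plane(a,297,240.4,.07),plane(a,443,217,.07); print(p,q,np.linalg.norm(p-q))
y=(p-q)/np.linalg.norm(p-q); yaw=np.degrees(np.arctan2(-y[0],y[1])); print("yaw",yaw)
# green/white marks (top crop) check of slot direction
w,g=[plane(a,285+u/5,175+v/5,.07) for u,v in ((587,130),(476,148))]; print(w,g,np.linalg.norm(w-g),np.degrees(np.arctan2(-(g-w)[0],(g-w)[1])))
d=(bt[0]-lv[0]); print(np.degrees(np.arctan2(-d[0],d[1])))
# hover candidates
th=np.radians(yaw); X=np.array([np.cos(th),np.sin(th),0]);Y=np.array([-np.sin(th),np.cos(th),0])
h=lv[0]-0.045*Y
for sgn in (1,-1):
    R=np.column_stack([-sgn*Y,-sgn*X,[0,0,-1]]);print(np.linalg.det(R)); print(robot.ik([h[0],h[1],.2],R),robot.ik([h[0],h[1],.082],R))
print(robot.camera_info("wrist"))
E
```

```text
(array([ 0.5277227 , -0.19303727,  0.09711139]), [np.float64(2.6039742783026982), np.float64(2.6039742783027573)]) (array([ 0.50240288, -0.03347689,  0.0876577 ]), [np.float64(2.6515096123154427), np.float64(2.6515096123153334)])
[0.42428351 0.0801698  0.07      ] [ 0.4854351  -0.30599938  0.07      ] 0.3909810075991359
yaw 8.998320217146244
[ 0.52813231 -0.1982403   0.07      ] [ 0.51850666 -0.13886686  0.07      ] 0.060148636137513596 9.208695591867913
9.016791990468649
1.0000000000000002
[ -4.81066736  13.22890849 -13.20722149   0.         -63.56387002
  13.80898758] [ -4.81066736  19.7758109  -21.34382188   0.         -48.88036722
  13.80898758]
1.0000000000000002
[  -4.81066736   13.22890849  -13.20722149    0.          -63.56387002
 -166.19101242] [  -4.81066736   19.7758109   -21.34382188    0.          -48.88036722
 -166.19101242]
{'vfov': 64.1358871459335, 'cx': 314.8526401543784, 'cy': 195.84416118236516, 'k1': 0.00164845359664398, 'T_tool_cam': array([[-5.47697311e-04, -9.58215511e-01, -2.86046734e-01,
         7.82036834e-02],
       [ 9.99999322e-01, -2.30977262e-04, -1.14097071e-03,
        -9.85366938e-04],
       [ 1.02722554e-03, -2.86047165e-01,  9.58214988e-01,
        -1.57614320e-01],
       [ 0.00000000e+00,  0.00000000e+00,  0.00000000e+00,
         1.00000000e+00]])}
```

```bash
cat >> h.py <<'E'
th=np.radians(9.05); X=np.array([np.cos(th),np.sin(th),0]);Y=np.array([-np.sin(th),np.cos(th),0]);Z=np.array([0,0,1.])
R=np.column_stack([-Y,-X,-Z]); LV=np.array([.5277,-.193,.0985]); BT=np.array([.5024,-.0335,.0895])
E
python3 - <<'E'
from h import *
import pickle
robot.move_gripper(0.0)
h=LV-0.045*Y
robot.goto([h[0],h[1],.22],R)
s=snap("wrist"); robot.servo_line([h[0],h[1],.17]); s2=snap("wrist")
save(s,"pics/w1.png"); save(s2,"pics/w2.png"); pickle.dump((s,s2),open("w.pkl","wb"))
i=np.hstack([cv2.resize(k[0],(480,300))[:, 40:440] for k in (s,s2)]); cv2.imwrite("pics/w.png",i[:,:,::-1])
print(robot.read_position(),robot.read_t())
for k in (s,s2):
    hsv=cv2.cvtColor(k[0],cv2.COLOR_RGB2HSV)
    for n,m in (("red",((hsv[...,0]<8)|(hsv[...,0]>172))&(hsv[...,1]>150)&(hsv[...,2]>80)),("green",(hsv[...,0]>50)&(hsv[...,0]<80)&(hsv[...,1]>120))):
        N,l,st,c=cv2.connectedComponentsWithStats(m.astype(np.uint8))
        print(n,[(st[j].tolist(),c[j].round(1).tolist()) for j in range(1,N) if st[j,4]>80])
E
```

```text
[ 0.53549198 -0.23758492  0.17096243] 5.3
red [([291, 221, 45, 13, 492], [313.4, 227.2])]
green []
red []
green []
```

View pics/w1.png

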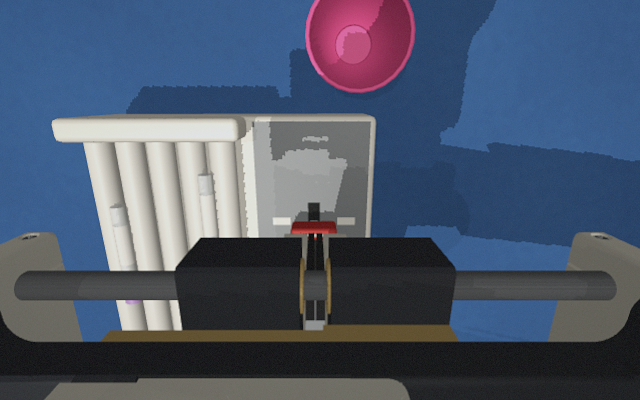

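The wrist view shows the lever's red face at (313,227), in line with the fingers and with clear deck behind it, which agrees with the triangulation. I'll go down and push in steps while watching the force.

```bash
python3 - <<'E'
from h import *
h=LV-0.045*Y
robot.servo_line([h[0],h[1],.083],R)
print(robot.read_position(),robot.read_force())
log=[]; d=-.045
while d<.062:
    d+=.003 if d<.03 else .0015
    p=LV+d*Y; robot.servo_line([p[0],p[1],.083],R,speed=.04)
    F=robot.read_force(); f=-F@Y; log.append((round(d*1e3,1),round(float((robot.read_position()-LV)@Y*1e3),1),round(float(f),1)))
    if f>25 or (d>.03 and f>16): break
print(log,F,robot.read_t())
E
```

```text
[ 0.53557146 -0.23765131  0.08400136] [ 0.49710331  0.71565823 -0.66942967]
[(-42.0, -42.0, -0.0), (-39.0, -38.8, 0.6), (-36.0, -35.8, 0.6), (-33.0, -32.8, 0.2), (-30.0, -29.9, 0.7), (-27.0, -26.8, -1.5), (-24.0, -23.9, 0.7), (-21.0, -20.8, 0.0), (-18.0, -17.8, -0.2), (-15.0, -14.8, 0.9), (-12.0, -11.8, 0.1), (-9.0, -8.8, -0.2), (-6.0, -5.8, -0.5), (-3.0, -2.8, -0.8), (0.0, 0.2, -0.1), (3.0, 3.2, -0.2), (6.0, 6.2, 0.1), (9.0, 9.2, -0.1), (12.0, 12.2, -0.5), (15.0, 15.2, -0.2), (18.0, 18.2, -0.4), (21.0, 21.2, -0.3), (24.0, 24.2, 0.1), (27.0, 27.2, -0.5), (30.0, 30.2, -0.1), (31.5, 31.6, 0.4), (33.0, 33.1, -0.3), (34.5, 34.6, -0.3), (36.0, 36.1, 0.3), (37.5, 37.6, 0.5), (39.0, 39.1, 0.8), (40.5, 39.4, 9.4), (42.0, 39.6, 17.5)] [  2.8316031  -17.26444507  -4.78329949] 14.2833
```

Zero force up to 39 mm is odd, so I'll look before going on.

```bash
python3 - <<'E'
from h import *
import pickle
a=snap("top");b=snap("scene");pickle.dump((a,b),open("s2.pkl","wb"))
A=cv2.resize(a[0][160:260,290:450],(480,300),interpolation=cv2.INTER_CUBIC)
B=cv2.resize(b[0][150:270,180:340],(400,300),interpolation=cv2.INTER_CUBIC)
A=cv2.resize(A,(400,250));B=cv2.resize(B,(400,300))
i=np.zeros((300,800,3),np.uint8);i[:250,:400]=A;i[:,400:]=B
cv2.imwrite("pics/c2.png",i[:,:,::-1]); print(robot.read_position(),robot.read_grip_width(),robot.read_force())
E
```

```text
[ 0.52148343 -0.15390052  0.08309371] 0.0049435312270245625 [  4.09566092 -16.88788406  -4.97821811]
```

View pics/c2.png

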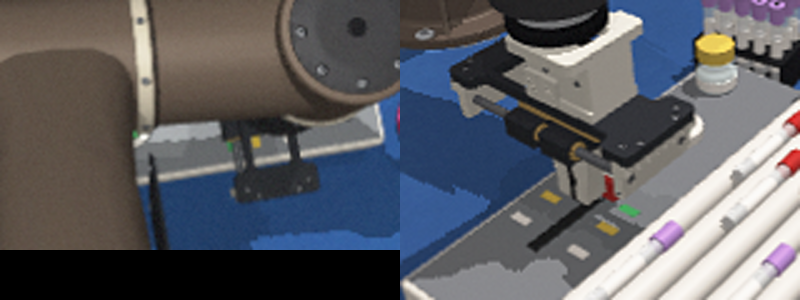

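The lever stands at the green marks: red at (608,187) next to green at (628,210) in the right panel. I'll back off, recheck it unobstructed from above the button, then press.

```bash
python3 - <<'E'
from h import *
import pickle
p=LV+.02*Y; robot.servo_line([p[0],p[1],.083],R,speed=.08)
robot.servo_line([p[0],p[1],.16],R)
robot.servo_line([BT[0],BT[1],.16],R,speed=.2)
s=snap("wrist");b=snap("scene");pickle.dump((s,b),open("s3.pkl","wb"))
B=cv2.resize(b[0][150:270,180:340],(400,300),interpolation=cv2.INTER_CUBIC)
i=np.hstack([cv2.resize(s[0],(480,300))[:,40:440],B]);cv2.imwrite("pics/c3.png",i[:,:,::-1]);print(robot.read_t(),robot.read_position(),robot.read_force())
E
```

```text
16.4333 [ 0.50236385 -0.03432185  0.15969493] [-0.22832784  0.67711152 -0.07178604]
```

View pics/c3.png

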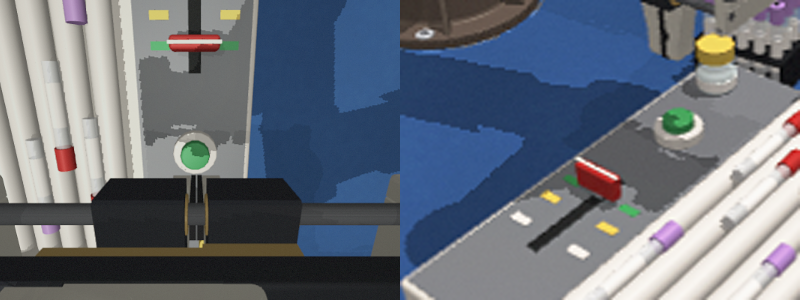

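The lever's line meets the green marks in both panels. In the wrist panel the button sits at (195,155), which is full-frame pixel (313,207). I'll check where that is, then press.

```bash
python3 - <<'E'
from h import *
import pickle
s,b=pickle.load(open("s3.pkl","rb"))
q=plane(s,313.3,206.7,.0895); print(q, pt(s,313.3,206.7),BT)
e=np.linalg.norm((q-BT)[:2])
assert e<.012
t=(q+BT)/2
robot.servo_line([t[0],t[1],.1],R)
f0=robot.read_force()[2]; log=[]; z=.096
while z>.079:
    robot.servo_line([t[0],t[1],z],R,speed=.03)
    f=robot.read_force()[2]-f0; log.append((round(z*1e3,1),round(float(robot.read_position()[2])*1e3,1),round(float(f),1)))
    if f>12: break
    z-=.001
print(log); robot.dwell(.2)
robot.servo_line([t[0],t[1],.17],R)
robot.servo_line([t[0],t[1],.25],R)
print(robot.read_t(),robot.read_force())
E
```

```text
[ 0.50475784 -0.03368331  0.0895    ] [ 0.50487424 -0.03449095  0.09192323] [ 0.5024 -0.0335  0.0895]
[(96.0, 96.5, 0.3), (95.0, 95.2, -0.0), (94.0, 93.9, 0.1), (93.0, 92.9, -0.9), (92.0, 92.1, 1.2), (91.0, 91.1, 1.9), (90.0, 90.1, 3.3), (89.0, 89.0, 2.4), (88.0, 88.0, 2.7), (87.0, 87.1, 4.4), (86.0, 86.3, 7.0), (85.0, 86.1, 15.6)]
21.6167 [-0.05055945  0.07304213 -0.13379896]
```

The button went down its full 6 mm from contact at about 92 mm, to a hard bottom at 86. One last look to confirm.

```bash
python3 - <<'E'
from h import *
b=snap("scene");B=cv2.resize(b[0][110:350,100:420],(800,600),interpolation=cv2.INTER_CUBIC);cv2.imwrite("pics/c4.png",B[:,:,::-1])
E
```

```text
(no output)
```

View pics/c4.png

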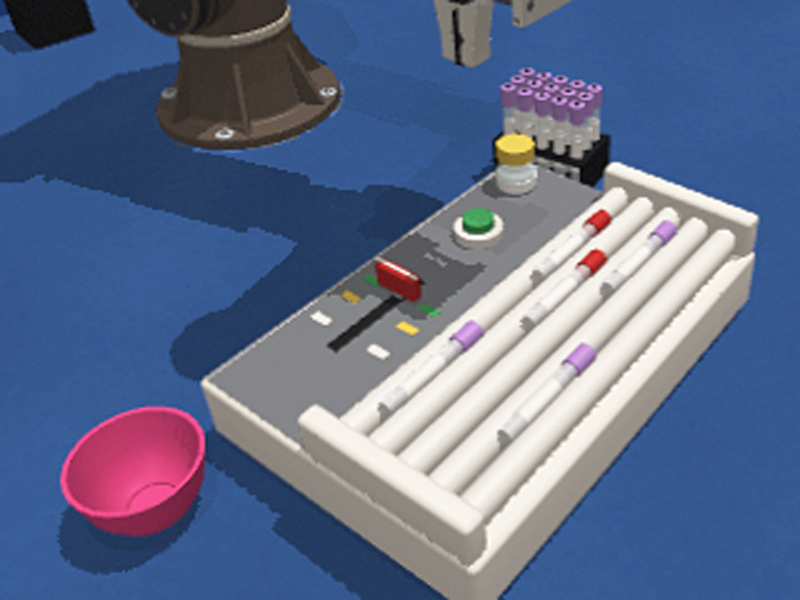

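The lever is at green (398,280), the button is back up (478,220), the jar, rack and bowl have not moved, and the gripper is clear.

```bash
python3 -c "
from rig import robot
print(robot.job_done())"
```

```text
the job is handed in; nothing more can be done
None
```

The job is handed in: the lever is at fast (green), start was then pressed its full 6 mm and came back up, the jar, rack and bowl look unmoved, and the arm finished clear at about 22 s.

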